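# Peel the matching liner out of its inking tray

## Task

Two steel inking trays each have a white plastic liner stuck in them, one large and one small; the large liner goes with the large lino plate, the small one with the small plate. Take the liner that matches the plate lying on the registration board (the board with the raised L-shaped fence): grip it by its corner lug and peel it up corner first, its opposite corner staying down until the lug corner has clearly come up, without lifting, tipping or dragging the steel tray. Then present it: finish while still holding it still, roughly level and open side up in the air, centred over that plate with its underside some 12 to 25 cm above the bench, and leave the other liner, the plates and everything else where they are.

Things in the scene. Friction and masses are not known exactly. Their poses are not given: they have to be found in the camera images.
- liner_large: large liner: white plastic open tray, 170 (x) x 130 (y) mm over its 3 mm thick flange, 23 mm deep, about 120 g, nested in the large steel tray, its flange lying on the steel rim. Origin: centre of its underside, 10 mm above the bench when nested; z up. Only its (-x, -y) corner carries a grip lug (see lug_large). Four nubs hold the flange (see tray_large)
- liner_small: small liner: white plastic open tray, 125 (x) x 95 (y) mm over its 3 mm thick flange, 23 mm deep, about 80 g, nested in the small steel tray, its flange lying on the steel rim. Origin: centre of its underside, 10 mm above the bench when nested; z up. Only its (-x, -y) corner carries a grip lug (see lug_small). Four nubs hold the flange (see tray_small)
- lug_large (a point): grip point on the large liner's lug: an upright fin 10 mm thick lying along the line from liner centre to (-x, -y) corner (37.4 degrees from -x), from 6 mm inside to 26 mm outside the corner, from flange underside (30 mm above the bench) up to 64 mm. This point: mid-thickness, 13 mm outside the corner, 52 mm above the bench. Pinch its 10 mm from above; free air beside it
- lug_small (a point): grip point on the small liner's lug: an upright fin 10 mm thick lying along the line from liner centre to (-x, -y) corner (37.2 degrees from -x), from 6 mm inside to 26 mm outside the corner, from flange underside (30 mm above the bench) up to 64 mm. This point: mid-thickness, 13 mm outside the corner, 52 mm above the bench. Pinch its 10 mm from above; free air beside it
- far_large (a point): the large liner's corner diagonally opposite its lug (+x, +y), on the flange underside, 30 mm above the bench when nested: the corner to pivot about
- far_small (a point): the same on the small liner
- tray_large: large steel tray, 170 (x) x 130 (y) x 30 mm, 1.3 kg, loose. Origin: centre of underside. Mid-side on each rim a sprung 12 mm rubber ball overhangs the liner's flange by 1 mm; the flange must be pulled 4 mm up past it, some newtons each. Lifting the lug corner first, pivoting about the opposite corner, frees two, then two; pulling all four at once may take the tray along
- tray_small: small steel tray, 125 (x) x 95 (y) x 30 mm, 0.8 kg, loose. Origin: centre of underside. Mid-side on each rim a sprung 12 mm rubber ball overhangs the liner's flange by 1 mm; the flange must be pulled 4 mm up past it, some newtons each. Lifting the lug corner first, pivoting about the opposite corner, frees two, then two; pulling all four at once may take the tray along
- board: the registration board, fixed: plywood 170 (x) x 160 (y) x 6 mm with a raised L-shaped wooden fence (8 mm high, 10 mm wide) along its +x and +y edges. Origin: centre of its underside, on the bench. One of the two lino plates lies on it, roughly in the middle
- rest: the rest board, fixed: plain plywood 150 (x) x 160 (y) x 6 mm without fence, beyond the registration board. Origin: centre of its underside. The other lino plate lies on it
- plate_large: the large lino plate: carved grey lino on wood, 90 (x) x 125 (y) x 10 mm. Origin: centre of its underside. It goes with the large liner
- plate_small: the small lino plate: carved grey lino on wood, 60 (x) x 85 (y) x 10 mm. Origin: centre of its underside. It goes with the small liner
- ink_can: closed steel ink can, 66 mm across, 75 mm high, upright, bystander. Origin: centre of its underside
- gouge_a: lino gouge lying on the bench, about 140 mm long, 20 mm thick, bystander. Origin: on the bench under its handle; x towards the blade
- gouge_b: another such gouge, lying near the robot, bystander
Not all that is in view belongs to the job. Leave any yellow look-alike of the liner_small alone. What is shaped like the board but orange is not meant.

How it is judged:
On the way:
1. the lug corner of the matching liner, gripped, is at least 18 mm up while its opposite corner is less than 10 mm up (((horizontal distance between plate_large and board below 0.07 m and height (world z) of lug_large above 0.07 m and height (world z) of far_large below 0.04 m and contact force between liner_large and the fingers above 0.5 N) or (horizontal distance between plate_small and board below 0.07 m and height (world z) of lug_small above 0.07 m and height (world z) of far_small below 0.04 m and contact force between liner_small and the fingers above 0.5 N))), for 0.1 s.
At the end, for the whole second after the job is handed in: the liner matching the plate on the registration board is held in the fingers, at rest (below 0.05 m/s), touching neither tray, board nor plate, its origin within 60 mm horizontally of the plate's centre, 0.10 to 0.35 m above the bench, tilted less than 0.35 rad from level, open side up (((horizontal distance between plate_large and board below 0.07 m and horizontal distance between liner_large and plate_large below 0.06 m and height (world z) of liner_large between 0.1 and 0.35 m and angle between liner_large's own z axis and vertical below 0.35 rad and contact force between liner_large and the fingers above 0.5 N and contact force between liner_large and tray_large below 0.05 N and contact force between liner_large and tray_small below 0.05 N and contact force between liner_large and board below 0.05 N and contact force between liner_large and plate_large below 0.05 N and linear speed of liner_large below 0.05 m/s) or (horizontal distance between plate_small and board below 0.07 m and horizontal distance between liner_small and plate_small below 0.06 m and height (world z) of liner_small between 0.1 and 0.35 m and angle between liner_small's own z axis and vertical below 0.35 rad and contact force between liner_small and the fingers above 0.5 N and contact force between liner_small and tray_large below 0.05 N and contact force between liner_small and tray_small below 0.05 N and contact force between liner_small and board below 0.05 N and contact force between liner_small and plate_small below 0.05 N and linear speed of liner_small below 0.05 m/s))); the arm keeps its last pose, push and grip.
It fails at once if a steel tray is lifted, dragged or tipped (moved more than 30 mm or tilted more than 0.15 rad) (distance of any of tray_large, tray_small from where it was at the start of the episode above 0.03 m or angle between any of tray_large, tray_small's own z axis and vertical above 0.15 rad).
It fails at once if the liner of the other size is moved more than 25 mm ((horizontal distance between plate_small and board below 0.07 m and distance of liner_large from where it was at the start of the episode above 0.025 m) or (horizontal distance between plate_large and board below 0.07 m and distance of liner_small from where it was at the start of the episode above 0.025 m)).
It fails at once if a lino plate is moved more than 25 mm (distance of any of plate_large, plate_small from where it was at the start of the episode above 0.025 m).
It fails at once if the ink can or a gouge is moved more than 40 mm (distance of any of ink_can, gouge_a, gouge_b from where it was at the start of the episode above 0.04 m).
It also fails if it takes over 43 s, if anything falls off the work surface, if the arm or the gripper's body presses on something with over 40 N, if the wrist force passes 120 N, or if a joint passes its speed limit or range.

## Robot

A 7-joint arm with a two-finger parallel gripper is mounted at the origin on the work surface. World frame = base frame: x ahead of the robot, y to its left, z up, the work surface at z = 0. Lengths are in m, angles in rad, forces in N, time in s.
With the tool pointing down it reaches from about 0.425 to 1.025 m from the base axis. Payload 9.4 kg.
Tool frame: the origin (TCP) lies midway between the tips of the shut fingers; the grasp point (between the pads) lies 19 mm behind it (arm.grip_depth is the distance from the TCP to the grasp point, in m); z points along the fingers, y is the line along which they close (so a half turn about z gives the same grasp; the last joint's range is limited). The gripper opens to 93 mm and grips with 3 to 60 N. Pads are 15 mm wide; open, the fingers measure 128 mm over their backs; the gripper's body (75 mm by 188 mm) begins 65 mm behind the grasp point.
Start: joints at [-1.205, 0.599, -0.003, 1.599, 0.002, 0.943, -0.08], TCP at [0.311, 0.655, 0.188] pointing down, gripper open.
Joint ranges: [-2.57, 2.57], [-0.35, 1.97], [-1.29, 1.29], [0.11, 2.56], [-1.05, 4.19], [0.11, 1.86], [-2.63, 2.63]. Speed limits (rad/s): [2.22, 2.22, 3.01, 3.01, 3.14, 3.14, 3.14].

## Interface

Orientations are given as [roll, pitch, yaw] about the fixed x, y, z axes, in that order (R = Rz(yaw) Ry(pitch) Rx(roll)).
In Python, from station import arm gives the robot as it stands. Calls block until the motion is done:
- arm.goto(position, orientation): joint-space move of the TCP to a pose.
- arm.movel(position, ori=None, feed=0.15): straight line of the TCP; ori=None keeps the orientation; feed is the mean speed in m/s.
- arm.set_joints(angles): joint-space move.
- arm.command_gripper(opening): opening from 0.0 (shut) to 1.0 (fully open); the grip force is fixed at half the most; returns when the fingers have stopped.
- arm.wait(seconds).
- arm.inverse_kinematics(position, orientation): joint angles nearest the present ones, or None.
- arm.get_state(): the state.
- arm.get_image(name): name is "side" or "top"; returns a dict with "frame" (480x640x3 uint8, red, green, blue), "range_z" (480x640 float32, m along the optical axis (not along the pixel's ray), 0 where there is no reading), "K" (3x3 intrinsics, pixels), "rvec" (rotation vector, rad) and "tvec" (3), from world to camera coordinates, as OpenCV has them. Camera axes: x right, y down, z forward; pixel columns grow to the right and rows downward; lengths in m; the calibration is good to about 2 mm. A picture is of the moment at which its call begins.
A pose or a line that the arm cannot do raises arm.IKError and nothing moves.
- arm.job_done(): hands the job in; it is judged then, once.
The state is a dict: "t": time; "joint_pos": joint angles; "dq": joint speeds; "effort": joint torques, N m; "tcp_pos": TCP position; "ee_rot": TCP orientation; "contact_force": force on the tool from outside, world axes, zero at the start; "wrist_torque": the same for the moment, N m; "width": opening from 0.0 (shut) to 1.0 (fully open); "grip_force": force on a finger pad.
Only numpy, scipy, OpenCV 4.12 (cv2) and the standard library are available. Lean on these libraries where they do the work, as an engineer would, in place of code of your own. Each camera call takes 0.05 s, during which the arm holds its last target. There are 200 camera calls.

## Working session

There is one attempt and no reset: what is moved stays moved. The work goes in short steps, each a Python script; the robot and the scene stay as the last script left them, time stands still between calls to the robot, and variables do not carry over. Pictures are saved under pics/ and viewed, at most 10 in all, crops included, and the job is handed in when it is done.

```bash
mkdir -p pics; python3 - <<'E'
from station import arm
import cv2,numpy as np
for n in("top","side"):
    d=arm.get_image(n); cv2.imwrite(f"pics/{n}0.png",d["frame"][:,:,::-1]); np.savez(f"{n}.npz",**d)
    R=cv2.Rodrigues(np.array(d["rvec"],float))[0]; print(n,d["K"].tolist() if hasattr(d["K"],'tolist') else d["K"],-R.T@np.array(d["tvec"]).ravel())
s=arm.get_state();print(s["t"],s["tcp_pos"],s["ee_rot"],arm.grip_depth)
E
```

```text
top [[471.22875298206, 0.0, 316.4710377908654], [0.0, 471.22875298206, 245.23428692928232], [0.0, 0.0, 1.0]] [ 0.37142068 -0.08840367  1.0930761 ]
side [[522.4113894364807, 0.0, 324.9911141298111], [0.0, 522.4113894364807, 228.6279615176305], [0.0, 0.0, 1.0]] [0.48777365 0.64578579 0.87213218]
0.1 [0.31044284 0.65465161 0.1873761 ] [-3.14024047e+00  1.14029830e-04  2.69884699e+00] 0.0188
```

View pics/top0.png

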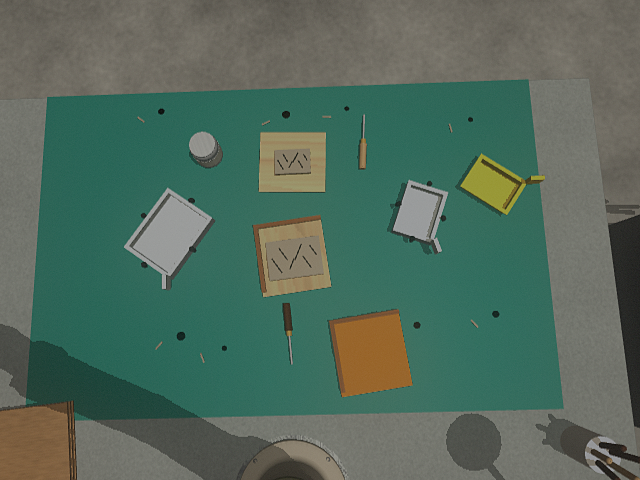

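View pics/side0.png

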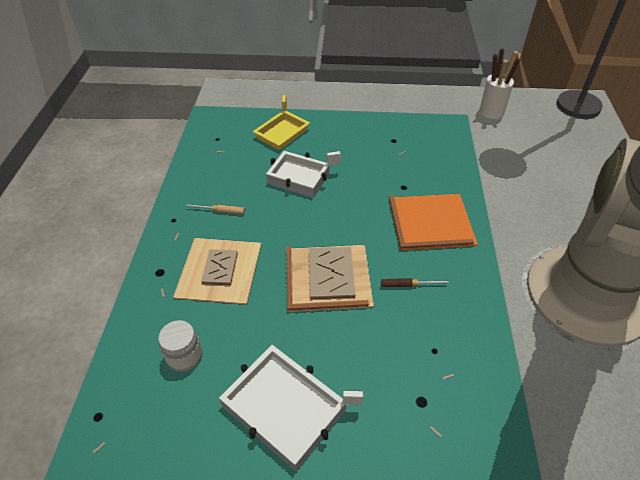

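Top view: the fenced plywood board is at (293,257) and carries the large plate (295,258). The unfenced rest board at (292,162) carries the small plate, and the orange board (370,353) is a decoy. Liner candidates are white large (168,232, lug 166,281), white small (420,212) and the yellow look-alike (493,184). The large white liner fits, since its matching plate is on the fenced board. Next I'll confirm this in a crop and measure.

```bash
cat > h.py <<'E'
import numpy as np,cv2
def cam(n):
    d=dict(np.load(n+".npz")); d["R"]=cv2.Rodrigues(d["rvec"].astype(float))[0]; d["C"]=-d["R"].T@d["tvec"].ravel(); return d
def cast(d,uv,z):
    uv=np.atleast_2d(uv).astype(float); r=np.c_[uv,np.ones(len(uv))]@np.linalg.inv(d["K"]).T@d["R"]
    return (d["C"]+r*((z-d["C"][2])/r[:,2])[:,None])
def cloud(d):
    v,u=np.mgrid[:480,:640]; z=d["range_z"]; P=np.stack([u,v,np.ones_like(u)],-1)@np.linalg.inv(d["K"]).T*z[...,None]
    return (P-d["tvec"].ravel())@d["R"]
E
python3 - <<'E'
from h import *
for n,box in(("top",(90,150,345,310)),("side",(190,230,390,475))):
    d=cam(n); P=cloud(d); h=cv2.cvtColor(d["frame"],cv2.COLOR_RGB2HSV)
    x0,y0,x1,y1=box; roi=np.zeros((480,640),bool); roi[y0:y1,x0:x1]=1
    ok=roi&(d["range_z"]>0)
    white=ok&(h[...,1]<40)&(h[...,2]>90)&(P[...,1]>0.1)
    fl=white&(abs(P[...,2]-.033)<.006)
    for nm,m,z in(("flange",fl,.033),("white",white&(P[...,2]<.045)&(P[...,2]>.005),.033),("lug",white&(P[...,2]>.055)&(P[...,2]<.075),.064)):
        k=cv2.connectedComponentsWithStats(m.astype(np.uint8))
        j=1+np.argmax(k[2][1:,4]); m=k[1]==j
        v,u=np.nonzero(m); q=cast(d,np.c_[u,v],z)[:,:2]; r=cv2.minAreaRect((q*1000).astype(np.float32))
        print(n,nm,len(u),"medz",np.median(P[m][:,2]).round(4),"px",u.mean().round(),v.mean().round(),r,cv2.boxPoints(r).round().tolist())
    brown=roi&(h[...,0]<25)&(h[...,1]>70)&(abs(P[...,1])<.2)
    pl=roi&(P[...,2]>.0125)&(P[...,2]<.022)&(h[...,1]<90)&(abs(P[...,1]+.03)<.12)&(h[...,0]<40)
    pl=cv2.morphologyEx(pl.astype(np.uint8),cv2.MORPH_OPEN,np.ones((3,3)))
    v,u=np.nonzero(pl); q=cast(d,np.c_[u,v],.016)[:,:2]; r=cv2.minAreaRect((q*1000).astype(np.float32)); print(n,"plate",len(u),r,q.mean(0))
f=cam("top")["frame"]; cv2.imwrite("pics/crop.png",cv2.resize(f[170:315,110:345],None,fx=3.4,fy=3.4,interpolation=2)[:,:,::-1])
E
```

```text
top flange 943 medz 0.0326 px 167.0 232.0 ((586.597900390625, 273.3484191894531), (130.91156005859375, 169.95059204101562), 54.17638397216797) [[479.0, 270.0], [617.0, 171.0], [694.0, 277.0], [556.0, 376.0]]
top white 3815 medz 0.0133 px 169.0 233.0 ((586.84228515625, 273.20245361328125), (130.86021423339844, 170.59959411621094), 54.13667297363281) [[479.0, 270.0], [618.0, 170.0], [694.0, 276.0], [556.0, 376.0]]
top lug 96 medz 0.0728 px 203.0 153.0 ((760.7738037109375, 186.94175720214844), (58.00617599487305, 19.247243881225586), 87.9813461303711) [[750.0, 158.0], [769.0, 158.0], [771.0, 216.0], [752.0, 216.0]]
top plate 2542 ((629.154541015625, -6.7945098876953125), (310.4275817871094, 124.59825134277344), 4.923506259918213) [ 0.58278069 -0.01558787]
side flange 2036 medz 0.0334 px 283.0 404.0 ((583.8128662109375, 277.05218505859375), (131.48373413085938, 176.8551788330078), 54.41985321044922) [[474.0, 275.0], [617.0, 172.0], [694.0, 279.0], [550.0, 382.0]]
side white 7710 medz 0.0141 px 283.0 403.0 ((573.439697265625, 275.85540771484375), (145.85975646972656, 192.0159912109375), 54.29049301147461) [[453.0, 273.0], [609.0, 161.0], [694.0, 279.0], [538.0, 391.0]]
side lug 156 medz 0.0642 px 353.0 395.0 ((469.6637878417969, 274.3169250488281), (31.053619384765625, 13.584553718566895), 3.5119051933288574) [[454.0, 280.0], [455.0, 267.0], [486.0, 268.0], [485.0, 282.0]]
side plate 3039 ((630.441650390625, -4.936653137207031), (310.754150390625, 127.29853820800781), 4.6658220291137695) [ 0.59183761 -0.0117542 ]
```

View pics/crop.png

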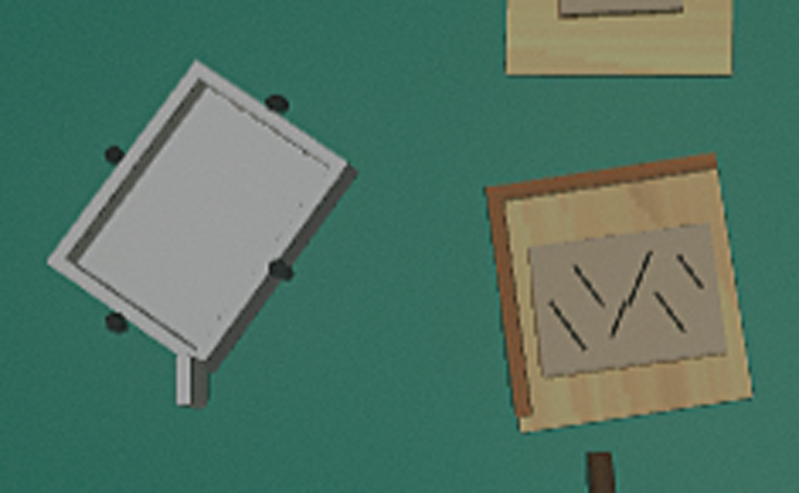

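The crop confirms it: the fence (upper-left edges) frames the board with the large plate at crop (630,300). The white large liner is beside it, with its lug at crop (184,380). The rectangle measures 170 x 131 mm at z 33 mm, which is correct. Next I'll refine the lug and plate positions, then approach.

```bash
cat >> h.py <<'E'
from scipy.spatial.transform import Rotation as Ro
LUG=np.array([0.464,0.2725]); YAW=np.radians(-35.7); PH=YAW+np.radians(37.4)
E
python3 - <<'E'
from h import *
from station import arm
for n in("top","side"):
    d=cam(n);P=cloud(d);h=cv2.cvtColor(d["frame"],cv2.COLOR_RGB2HSV)
    m=(h[...,1]<60)&(P[...,2]>.058)&(P[...,2]<.07)&(np.hypot(P[...,0]-.47,P[...,1]-.272)<.04)
    q=cast(d,np.argwhere(m)[:,::-1],.064)[:,:2]*1000;print(n,"lug",m.sum(),cv2.minAreaRect(q.astype(np.float32)))
    p=(h[...,1]<90)&(P[...,2]>.0115)&(P[...,2]<.022)&(abs(P[...,1]+.015)<.09)&(P[...,0]>.44)&(P[...,0]<.63)
    p=cv2.morphologyEx(p.astype(np.uint8),cv2.MORPH_OPEN,np.ones((3,3)))
    q=cast(d,np.argwhere(p)[:,::-1],.016)[:,:2]*1000;print(n,"plate",len(q),cv2.minAreaRect(q.astype(np.float32)))
for yaw in(PH,PH+np.pi):
    for pos in([*LUG,.033],[.46,-.02,.2]): print(yaw,arm.inverse_kinematics(pos,[np.pi,0,yaw]))
E
```

```text
top lug 72 ((469.7193908691406, 266.9685974121094), (29.17690086364746, 11.062455177307129), 1.5204559564590454)
top plate 1996 ((520.4994506835938, -16.293006896972656), (90.34159088134766, 124.91863250732422), 6.0559821128845215)
side lug 144 ((469.7333679199219, 273.4784851074219), (31.089710235595703, 11.90216064453125), 3.5118770599365234)
side plate 2128 ((521.1395263671875, -13.44830322265625), (89.56007385253906, 127.72412109375), 6.147006988525391)
0.029670597283903533 [-0.9392457   0.66107765  0.45282928  2.16996873 -0.66796467  0.44857488
 -1.49569214]
0.029670597283903533 [-0.71029801  0.35485892  0.84924431  2.2042282  -0.39830527  0.73769082
 -1.13230958]
3.1712632508736966 [-0.55838698  0.61176573 -0.112709    2.14563309  0.16977899  0.39227283
  0.79258092]
3.1712632508736966 [-0.12867241  0.26751837  0.06116985  2.1742126  -0.02507184  0.70049345
  1.54996338]
```

```bash
cat >> h.py <<'E'
LUG=np.array([0.466,0.2702]); PLATE=np.array([.521,-.015])
U=np.array([np.cos(PH+np.pi),np.sin(PH+np.pi),0]); FAR=np.r_[LUG,.030]-U*.227
R0=Ro.from_euler('xyz',[np.pi,0,PH+np.pi]); T0=np.r_[LUG,.033]
def peel(th,lift=0):   # TCP pose with liner turned by th about its far corner
    q=Ro.from_rotvec(np.cross(U,[0,0,1])*th)
    return FAR+q.apply(T0-FAR)+[0,0,lift],(q*R0).as_euler('xyz')
def final(al,z,th=0):  # lug at world angle al from plate centre, liner tilt th
    d=al-(PH+np.pi); u=np.array([np.cos(al),np.sin(al),0])
    return np.r_[PLATE+.12*u[:2],z],(Ro.from_rotvec(np.cross(u,[0,0,1])*th)*Ro.from_euler('z',d)*R0).as_euler('xyz')
E
python3 - <<'E'
from h import *
from station import arm
for a in(0,.1,.22): print(a,arm.inverse_kinematics(*peel(a)))
print(arm.inverse_kinematics(*peel(.1,.17)))
for al in(90,110,135):
  for th in (0,.3):print(al,th,arm.inverse_kinematics(*final(np.radians(al),.2,th)))
arm.command_gripper(.45)
arm.goto([*LUG,.15],[np.pi,0,PH+np.pi])
arm.movel(T0,feed=.1)
s=arm.get_state();print(s["t"],s["tcp_pos"],s["contact_force"])
arm.command_gripper(0)
s=arm.get_state();print(s["t"],s["width"]*93,s["grip_force"],s["contact_force"],s["wrist_torque"])
d=arm.get_image("side");cv2.imwrite("pics/grip.png",cv2.resize(d["frame"][280:480,180:430],None,fx=3,fy=3)[:,:,::-1])
E
```

```text
0 [-0.55245388  0.61217417 -0.11310994  2.14433717  0.17009688  0.39321125
  0.79797604]
0.1 [-0.47365753  0.60696429 -0.17360651  2.05366825  0.07943038  0.57276671
  0.91104898]
0.22 [-0.40699787  0.61896266 -0.21428168  1.94004678  0.00952212  0.78031707
  0.99904684]
[-0.48891759  0.38000159 -0.14201258  1.90864941 -0.00413027  0.93939994
  0.97994101]
90 0 [-0.57227654  0.36804836  0.36089423  2.04453894 -0.18558489  0.75945342
 -0.09836586]
90 0.3 [-0.17195121  0.36301314  0.09530555  2.07235725 -0.50155417  0.74686789
  0.29495734]
110 0 [-0.52942783  0.30960485  0.27587877  2.12571701 -0.12602196  0.72122856
  0.17787243]
110 0.3 [-0.14473196  0.35829451  0.05938248  2.07833281 -0.42583463  0.8321057
  0.56967594]
135 0 [-0.43103892  0.24553268  0.17789246  2.21571012 -0.06802151  0.68520844
  0.57972406]
135 0.3 [-0.11597264  0.35368165  0.02641094  2.08491194 -0.30069834  0.921158
  0.90400746]
3.9167 [0.46629317 0.27039664 0.03350949] [-0.69246255  0.39078121 -0.93044192]
4.7417 0.42804462134350374 4.006892792094732 [-0.82789327 -0.68036486  7.90183974] [ 0.04981697  0.11291329 -0.0032828 ]
```

View pics/grip.png

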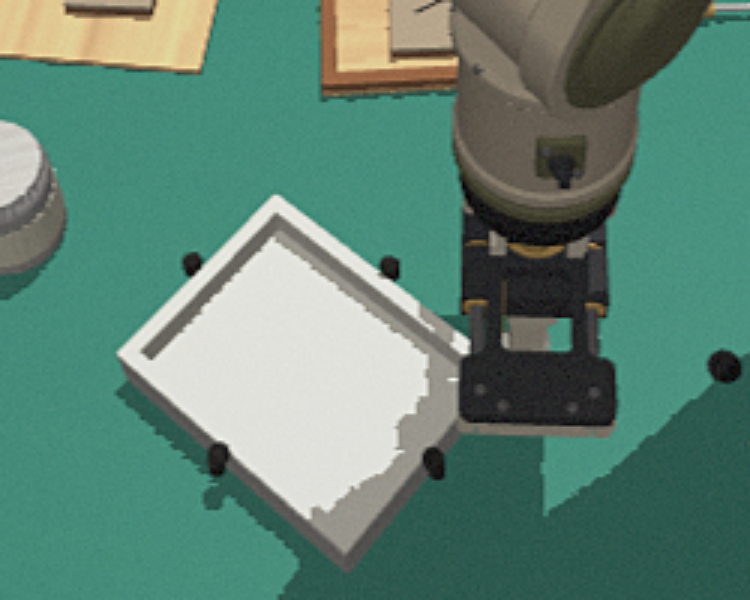

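The fingers shut to 0.4 mm with an 8 N upward push and the tray has not moved, so the grip missed the lug. I'll open, raise and look again.

```bash
python3 - <<'E'
from h import *
from station import arm
s=arm.get_state();print(s["tcp_pos"],s["ee_rot"],s["width"],s["grip_force"])
arm.command_gripper(.45);print(arm.get_state()["width"],arm.get_state()["contact_force"])
a=arm.get_image("side");b=arm.get_image("top")
arm.movel([*LUG,.12],feed=.15)
c=arm.get_image("side"); np.savez("side2.npz",**c)
s=arm.get_state();print(s["t"],s["width"],s["contact_force"])
I=[cv2.resize(x,(390,290),interpolation=2) for x in(a["frame"][330:450,270:432],b["frame"][210:330,90:252],c["frame"][330:450,270:432])]
cv2.imwrite("pics/m.png",np.vstack([np.hstack(I[:2]),np.hstack([I[2],I[2]*0])])[:,:,::-1])
E
```

```text
[0.46654626 0.27067129 0.03366258] [ 3.14072815e+00  1.23341484e-03 -3.11190650e+00] 0.005087215211637519 4.005611317843432
0.4506165789305816 [ 0.95929389  0.37734463 -0.67871366]
6.5083 0.448560155998004 [-0.38226558  0.79707958 -0.97997579]
```

View pics/m.png

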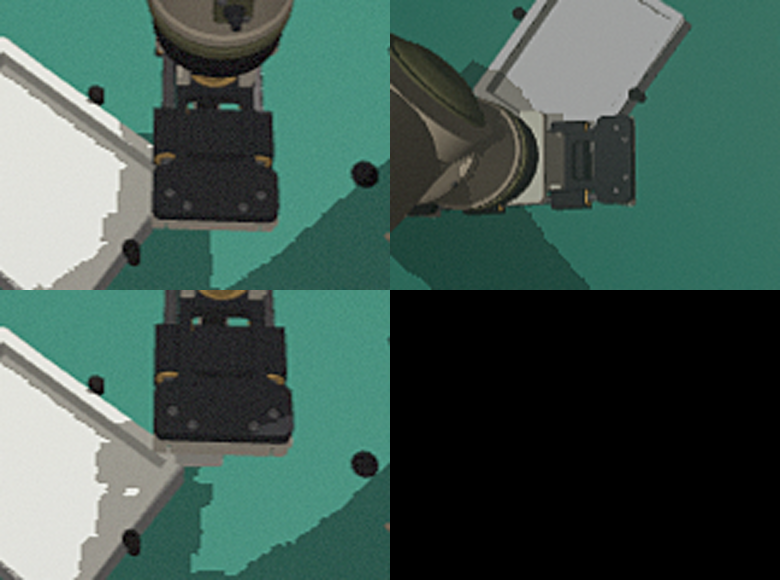

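Only the gripper's body is visible here and it hides the fingers. I'll move clear and measure the lug again.

```bash
python3 - <<'E'
from h import *
from station import arm
arm.goto([.5,.02,.25],[np.pi,0,PH+np.pi])
I=[]
for n in("top","side"):
    x=arm.get_image(n); np.savez(n+"3.npz",**x); d=cam(n+"3");P=cloud(d)
    m=(P[...,2]>.045)&(P[...,2]<.08)&(np.hypot(P[...,0]-.466,P[...,1]-.272)<.06)
    Q=P[m]; print(n,m.sum(),Q.min(0),Q.max(0),np.median(Q,0))
    px=np.argwhere(m)[:,::-1]; print(px.min(0),px.max(0))
    c=(px.min(0)+px.max(0))//2; print(c)
    I.append(cv2.resize(d["frame"][c[1]-40:c[1]+40,c[0]-55:c[0]+55],(400,290),interpolation=2))
    for y in (.0,):
        pass
cv2.imwrite("pics/n.png",np.hstack(I)[:,:,::-1]);print(arm.get_state()["t"])
E
```

```text
top 15 [0.45963252 0.26794738 0.05996302] [0.48439947 0.27161418 0.066038  ] [0.47523039 0.270398   0.06335645]
[163 275] [164 286]
[163 280]
side 209 [0.45424414 0.26271157 0.04534856] [0.48553465 0.27507437 0.06750056] [0.47023299 0.2716369  0.06266873]
[343 389] [362 400]
[352 394]
7.7083
```

View pics/n.png

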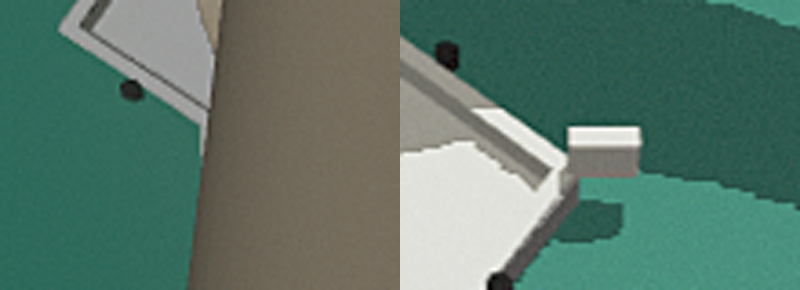

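The lug is where I aimed (x .454–.486, y .270, top .064) and hasn't moved. I'll test the gripper in free air to find the cause.

```bash
python3 - <<'E'
from h import *
from station import arm
I=[]
def shot():
    d=arm.get_image("side"); s=arm.get_state(); R=cv2.Rodrigues(d["rvec"].astype(float))[0]
    f=d["frame"].copy()
    Rt=Ro.from_euler('xyz',s["ee_rot"]).as_matrix()
    for off in([0,0,0],[0,.04,0],[.02,0,0]):
        p=cv2.projectPoints((s["tcp_pos"]+Rt@np.array(off)).reshape(1,3),d["rvec"],d["tvec"],d["K"],None)[0].ravel()
        cv2.circle(f,tuple(int(v) for v in p.round()),1,(255,0,0) if off==[0,0,0] else (255,0,255),-1)
    c=(330,235); I.append(cv2.resize(f[c[1]-110:c[1]+110,c[0]-75:c[0]+75],(390,572),interpolation=2))
    print(s["width"],s["grip_force"],s["contact_force"],s["tcp_pos"])
shot(); arm.command_gripper(0); shot()
cv2.imwrite("pics/g.png",np.hstack(I)[:,:,::-1]);print(arm.get_state()["t"])
E
```

```text
0.4500966579595185 0.0 [-0.6230812  -0.04106968  0.63995923] [0.4998001  0.02144264 0.24923133]
0.00921062934110031 0.0 [ 0.45693142 -0.14761677  0.14686214] [0.49999439 0.01997376 0.25003521]
8.6167
```

View pics/g.png

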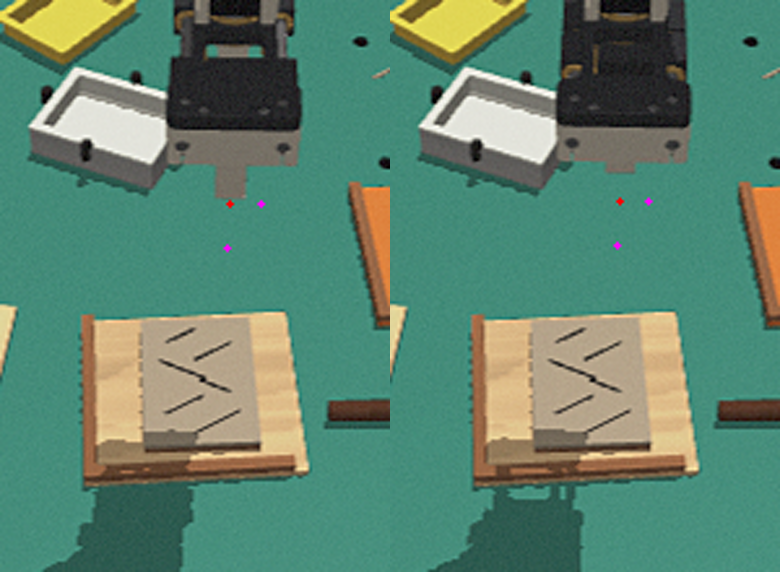

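The projected TCP (red, 620,201) sits well below the actual fingertip (620,172), so the fingers are shorter than the reported TCP implies. That explains closing above the lug. I'll measure the tip with depth.

```bash
python3 - <<'E'
from h import *
from station import arm
arm.command_gripper(.4)
s=arm.get_state();print(s["tcp_pos"])
np.savez("side4.npz",**arm.get_image("side"));d=cam("side4");P=cloud(d)
m=(abs(P[...,0]-.5)<.05)&(P[...,2]>.15)&(abs(P[...,1]-.02)<.12)
for u0 in range(0,1):
    v,u=np.nonzero(m)
    for vv in np.unique(v)[-24:]:
        Q=P[vv,u[v==vv]]; print(vv,u[v==vv].min(),u[v==vv].max(),Q[:,0].min().round(3),Q[:,0].max().round(3),np.median(Q[:,1]).round(4),np.median(Q[:,2]).round(4))
print(arm.get_state()["t"])
E
```

```text
[0.50001162 0.01999668 0.25000774]
175 318 369 0.463 0.533 0.1118 0.3934
176 318 369 0.463 0.533 0.1122 0.3919
177 318 369 0.463 0.533 0.1122 0.3901
178 319 369 0.463 0.532 0.1061 0.3828
179 319 368 0.464 0.532 0.1061 0.381
180 319 368 0.464 0.532 0.1063 0.3791
181 319 368 0.464 0.532 0.106 0.3772
182 319 368 0.464 0.532 0.1064 0.3756
183 319 368 0.464 0.532 0.1062 0.3735
184 319 368 0.464 0.532 0.1057 0.3713
185 319 368 0.463 0.532 0.1061 0.3694
186 319 368 0.463 0.532 0.1058 0.3675
187 337 367 0.464 0.509 0.1047 0.3654
188 337 348 0.492 0.509 0.0542 0.3148
189 337 348 0.492 0.509 0.0545 0.313
190 337 348 0.492 0.509 0.0545 0.3106
191 337 348 0.491 0.509 0.0543 0.3086
192 337 348 0.491 0.509 0.0542 0.3062
193 337 348 0.491 0.509 0.0543 0.304
194 337 348 0.491 0.509 0.0536 0.3013
195 337 348 0.491 0.508 0.0539 0.2993
196 337 348 0.491 0.508 0.0541 0.2969
197 337 348 0.491 0.508 0.0534 0.2943
198 337 348 0.491 0.508 0.0535 0.2925
9.4417
```

At opening 0.4 the tip is at z≈.291 for a reported TCP of .250, and the body is at .365 where .334 was expected. The true tip is therefore about 32–40 mm above the reported one, so I'll command z about 32 mm lower. That still leaves the tips more than 30 mm above the bench.

```bash
echo 'T0[2]=.001' >> h.py; python3 - <<'E'
from h import *
from station import arm
for a in(0,.1,.2): print(arm.inverse_kinematics(*peel(a)) is not None)
arm.goto([*LUG,.10],[np.pi,0,PH+np.pi])
arm.movel([*LUG,.03],feed=.12); s=arm.get_state();print(s["contact_force"])
if abs(s["contact_force"][2])<6:
    arm.movel(T0,feed=.06); s=arm.get_state();print(s["t"],s["tcp_pos"],s["contact_force"])
    arm.command_gripper(0)
    s=arm.get_state();print(s["t"],s["width"]*93,s["grip_force"],s["contact_force"],s["wrist_torque"])
E
```

```text
True
True
True
[ 0.42983933  0.22381442 -0.01881404]
11.9333 [0.4657776  0.27017564 0.00068838] [-0.23340497 -0.76099131 -0.58571015]
12.4917 9.995430783605041 29.997896254062653 [-0.96049505  0.2653865   1.76516518] [-0.0181263   0.00309903 -0.07349116]
```

Gripped: 10.0 mm at 30 N. Now I'll peel in steps.

```bash
python3 - <<'E'
from h import *
from station import arm
for a in(.04,.08,.12,.16,.2):
    p,o=peel(a); arm.movel(p,o,feed=.03); s=arm.get_state(); print(a,round(s["t"],2),s["contact_force"].round(1),s["wrist_torque"].round(2),round(s["width"]*93,2))
d=arm.get_image("side");np.savez("side5.npz",**d);d=cam("side5");P=cloud(d)
cv2.imwrite("pics/peel.png",cv2.resize(d["frame"][300:480,180:430],None,fx=3,fy=3)[:,:,::-1])
E
```

```text
0.04 12.95 [ 2.1 -1.5 -1.8] [-0.33 -0.63  0.02] 10.14
0.08 13.41 [-2.1 -0.7  1. ] [-0.04  0.28  0.03] 9.46
0.12 13.87 [-4.9 -0.1  1.7] [ 0.11  0.77 -0.08] 10.12
0.16 14.32 [-4.9  0.8  1.4] [ 0.23  0.85 -0.07] 9.92
0.2 14.78 [-4.6  1.1  1.8] [ 0.33  0.82 -0.08] 10.11
```

View pics/peel.png

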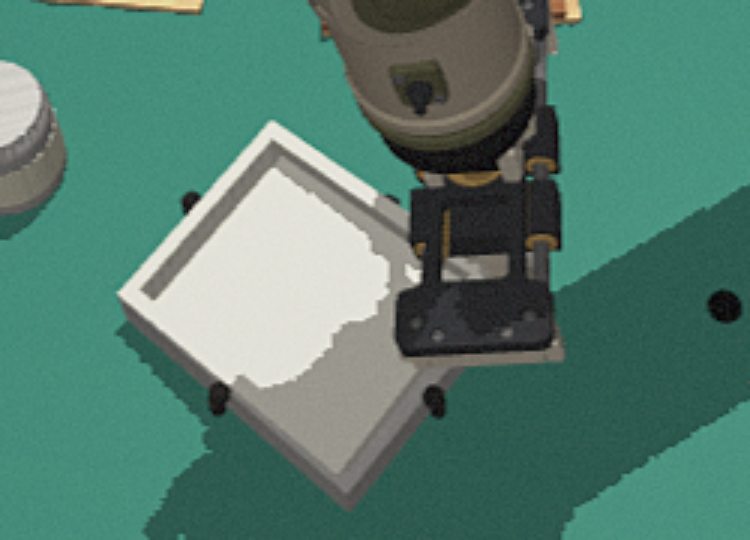

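The lug corner is up, the far corner (118,292 in the crop) is still down, and the tray is in place. I'll continue the rotation a little, then lift clear.

```bash
python3 - <<'E'
from h import *
from station import arm
arm.wait(.2)
for a,l,f in((.26,0,.03),(.26,.01,.03),(.26,.02,.03),(.24,.05,.06),(.15,.19,.12)):
    p,o=peel(a,l); arm.movel(p,o,feed=f); s=arm.get_state(); print(a,l,round(s["t"],2),s["contact_force"].round(1),s["wrist_torque"].round(2),round(s["width"]*93,2))
np.savez("side6.npz",**arm.get_image("side"))
d=cam("side6");P=cloud(d);h=cv2.cvtColor(d["frame"],cv2.COLOR_RGB2HSV)
m=(h[...,1]<40)&(h[...,2]>90)&(P[...,2]>.1)&(P[...,0]>.46)&(P[...,0]<.75)&(P[...,1]>.15)&(P[...,1]<.42)
k=cv2.connectedComponentsWithStats(m.astype(np.uint8));m=k[1]==1+np.argmax(k[2][1:,4]);Q=P[m]
print(len(Q),Q.min(0),Q.max(0))
cv2.imwrite("pics/lift.png",d["frame"][:,:,::-1])
E
```

```text
0.26 0 15.64 [-3.1  1.6  1.9] [0.33 0.38 0.08] 9.78
0.26 0.01 16.12 [ 0.7  0.1 -1.5] [ 0.03 -0.15 -0.04] 9.5
0.26 0.02 16.61 [ 0.6 -0.5 -1.5] [ 0.06 -0.18  0.01] 9.6
0.24 0.05 17.18 [ 0.2  0.3 -1.1] [ 0.06 -0.13 -0.05] 9.83
0.15 0.19 18.32 [ 0.8 -0.4 -1.6] [ 0.03 -0.09  0.  ] 9.77
9523 [0.4601296  0.17289913 0.20127875] [0.69304936 0.37668578 0.37729258]
```

View pics/lift.png

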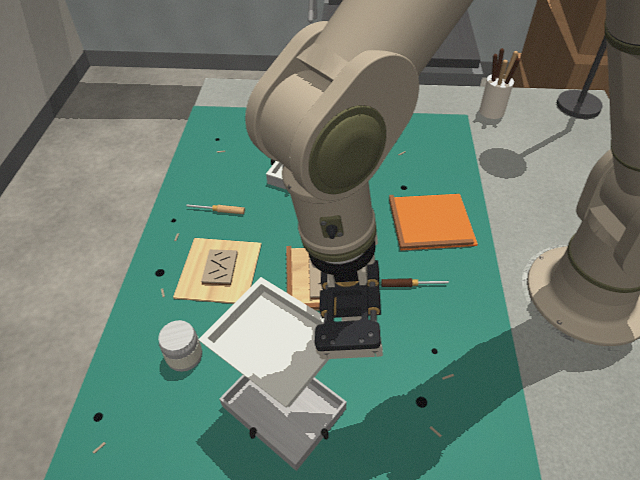

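The liner is free and the steel tray stays put at (283,405). Now I'll carry it over the plate and measure its tilt and centre there.

```bash
cat > meas.py <<'E'
from h import *
def meas(arm,box,tag):
    np.savez(tag+".npz",**arm.get_image("side")); d=cam(tag);P=cloud(d);h=cv2.cvtColor(d["frame"],cv2.COLOR_RGB2HSV)
    x0,x1,y0,y1=box
    m=(h[...,1]<45)&(h[...,2]>90)&(P[...,2]>.1)&(P[...,2]<.3)&(P[...,0]>x0)&(P[...,0]<x1)&(P[...,1]>y0)&(P[...,1]<y1)
    Q=P[m]; best=None; rng=np.random.default_rng(0)
    for _ in range(300):
        a=Q[rng.choice(len(Q),3)]; n=np.cross(a[1]-a[0],a[2]-a[0]); L=np.linalg.norm(n)
        if L<1e-4 or abs(n[2])/L<.8: continue
        n=n/L*np.sign(n[2]); i=abs((Q-a[0])@n)<.003
        if best is None or i.sum()>best.sum(): best=i;
    F=Q[best]; c=F.mean(0); n=np.linalg.svd(F-c,full_matrices=False)[2][2]; n*=np.sign(n[2])
    r=cv2.minAreaRect((F[:,:2]*1000).astype(np.float32))
    print("floor",best.sum(),"c",c.round(3),"n",n.round(3),"tilt",np.arccos(n[2]).round(3),"rect",r)
    print("all white",Q.min(0).round(3),Q.max(0).round(3)); return d
E
python3 - <<'E'
from meas import *
from station import arm
p,o=final(np.radians(100),.21,.12); print(arm.inverse_kinematics(p,o))
arm.goto(p,o); p,o=final(np.radians(100),.18,.1); arm.movel(p,o,feed=.08); arm.wait(.5)
s=arm.get_state();print(s["t"],s["tcp_pos"],s["width"]*93,s["contact_force"].round(1))
d=meas(arm,(.38,.68,-.2,.12),"side7"); cv2.imwrite("pics/fin.png",d["frame"][:,:,::-1])
E
```

```text
[-0.22550846  0.31998033 -0.00295913  2.06126266 -0.17278763  0.7613593
  0.07150754]
20.2167 [0.50021105 0.10312865 0.18014215] 9.61156722473886 [-0.5  0.3 -0.3]
floor 543 c [0.554 0.014 0.183] n [-0.005 -0.124  0.992] tilt 0.125 rect ((522.24755859375, -14.23480224609375), (158.3264923095703, 116.33525085449219), 63.136451721191406)
all white [ 0.418 -0.111  0.168] [0.618 0.114 0.3  ]
```

View pics/fin.png

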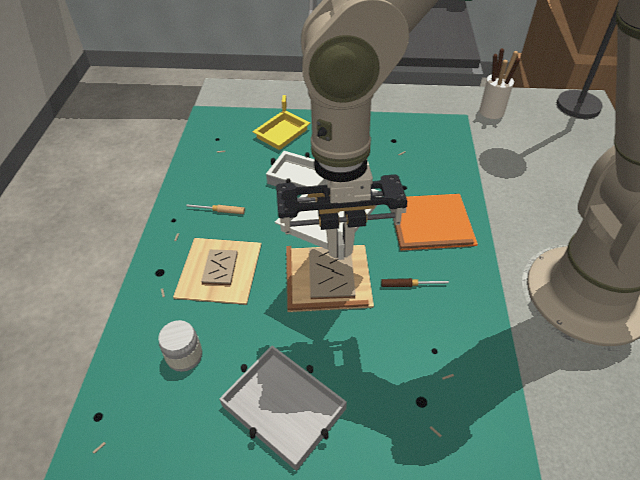

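Liner centre is about (.522,-.014) against the plate at (.521,-.015), with 0.125 rad of tilt. I'll level it, check, and hand in.

```bash
python3 - <<'E'
from meas import *
from station import arm
p,o=final(np.radians(100),.175,-.01); arm.movel(p,o,feed=.04); arm.wait(.8)
s=arm.get_state();print(s["t"],s["tcp_pos"],s["width"]*93,s["grip_force"])
meas(arm,(.38,.68,-.2,.12),"side8")
print(abs(s["dq"]).max(), arm.job_done())
E
```

```text
21.3667 [0.50016775 0.10318587 0.17499482] 10.04840242247228 29.98241275548935
floor 349 c [0.556 0.004 0.188] n [0.031 0.001 1.   ] tilt 0.031 rect ((549.1967163085938, 2.518157958984375), (80.89997100830078, 148.2908477783203), 26.633378982543945)
all white [ 0.419 -0.087  0.184] [0.617 0.119 0.3  ]
the job is handed in; nothing more can be done
0.0021572622371776656 None
```

I peeled the large liner lug corner first and handed the job in at about 21 s, holding it level (0.03 rad) over the large plate, underside roughly 18 cm up, with the steel tray still in place; the first grip missed because the fingertips sit about 32 mm above the reported TCP, so I regripped lower.

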